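# Close the amplifier box and start its captive screw

### The arm

A 6-joint arm with a two-finger parallel gripper is mounted at the origin on a cart in front of the work surface, level with it; the furniture and walls round the work are solid. World frame = base frame: x ahead of the robot, y to its left, z up, the work surface at z = 0. Lengths are in mm, angles in degrees, forces in N, time in s.
With the tool pointing down it reaches from about 350 to 850 mm from the base axis. Payload 8.1 kg.
Tool frame: the origin (TCP) lies midway between the tips of the shut fingers; the grasp point (between the pads) lies 19 mm behind it; y points along the fingers, z is the direction in which the jaws open and shut, and the axes are right-handed (so a half turn about y gives the same grasp; the last joint's range is limited). The gripper opens to 85 mm and grips with 20 to 120 N. Pads are 22 mm wide; open, the fingers measure 114 mm over their backs; the gripper's body (76 mm by 85 mm) begins 54 mm behind the grasp point. The pads swing forward as they close: fully open they stand 13 mm farther back than shut.
Start: joints at [-80.581, 7.471, 85.268, -0, 87.261, -4.893], TCP at [148.346, -581.377, 231.292] pointing down, gripper open.
Joint ranges: [-169.43, 169.43], [-51.17, 129.36], [1.28, 143.12], [-76.62, 256.62], [0, 156.53], [-152.29, 152.29]. Speed limits (degrees/s): [136.94, 136.94, 159.86, 180, 180, 180].

### API

Orientations are given as [roll, pitch, yaw] about the fixed x, y, z axes, in that order (R = Rz(yaw) Ry(pitch) Rx(roll)).
In Python, from cell import * gives the robot as it stands.
- The arm moves only by the tool carry_out, never from a script. Its argument "targets" is a list of rows, each an object of numbers: "dx", "dy", "dz": the shift along the world's x, y, z in mm; "wx", "wy", "wz": the turn, a rotation vector about the world's x, y, z in rad; "claw": the gripper command: -1 is shut, 1 is fully open, values between are in proportion. In form: [{"dx": .., "dy": .., "dz": .., "wx": .., "wy": .., "wz": .., "claw": ..}, ...]. A call has 1 to 20 rows; each row is the pose to reach, as a shift and turn from the pose commanded when the call began; what a row does not reach only later rows make up. A row lasts 1/10 s, in which the tool goes at most 50 mm and 8.59 degrees, less where a joint would pass 70% of its speed; a pose out of reach is approached as far as the arm can. A call with a gripper value outside its range is refused whole. The fingers move at their own pace and stop on an object; "grip_force" is the grip in N (left out, the last holds). Time passes only in rows, so rows that repeat a pose let the fingers close. It gives the time, the measured TCP pose, the force and the opening at its end, in the units of the state.
- read_state(): the state, without advancing time (a new reading comes with each control period).
- get_image(name): name is "scene" or "top"; returns a dict with "pixels" (400x640x3 uint8, red, green, blue), "fovy" (degrees; the focal length in pixels is half the picture's height over the tangent of half this angle, whatever the lens; pixels are square), "cx", "cy" (the principal point, pixels), "k1" (the pictures are not rectified: a ray, as slopes to the right and down, at radius r is drawn at 1 + k1 r^2 times it, then the intrinsics apply), "R" (3x3) and "t" (3): a world point X has camera coordinates R X + t. Camera axes: x right, y down, z forward; pixel columns grow to the right and rows downward; lengths in mm; the calibration is good to about 2 mm. A picture is of the moment at which its call begins. There is no depth.
- hand_in(): hands the job in, once; it reports no verdict.
The state is a dict: "clock": time; "joint_positions": joint angles; "qd": joint speeds; "effort": joint torques, N m; "tcp_pos": TCP position; "tool_rot": TCP orientation; "wrist_force": force on the tool from outside, world axes, zero at the start; "moment": the same for the moment, N m; "width": opening from 0.0 (shut) to 1.0 (fully open).
Only numpy, scipy, OpenCV 4.12 (cv2) and the standard library are available. Lean on these libraries where they do the work, as an engineer would, in place of code of your own. Each camera call takes 0.05 s, during which the arm holds its last target. There are 200 camera calls.

### The job

Close the hinged cover of the small grey amplifier box and fasten it with the captive screw-knob in the cover: push the knob down against its spring, turn it clockwise so that its thread catches, and screw it in until it is fully home and stays down by itself. Leave the things lying round the box where they are.

Things in the scene. Friction and masses are not known exactly. Their poses are not given: they have to be found in the camera images.
- amp_box: grey metal electronics box (photodiode amplifier), fixed to the worktop by two side feet. 110 mm along its x, 130 mm along its y, walls 46 mm high; the shut cover's top is 50 mm above the worktop. Origin: centre of the underside; x points from the free (front) edge of the cover towards the hinge side, z up. Connectors stick out up to 15 mm from the two y sides. Inside, under the knob, is the threaded socket post.
- cover (a joint): hinge of the flat 4 mm thick cover, rad: 0 = shut, grows as it opens (up to 1.3). The hinge line runs along the box's y at (55, 0, 46) mm in the box's frame. A stiff hinge: the cover stays where it is left; about 2 N at the free edge moves it. It is shut by pushing the top face down near the free edge.
- cover_edge (a point): middle of the cover's free edge, on the top face, 113 mm from the hinge line; the cover is 134 mm wide there, and the 15 mm strips of the top face next to the free edge on either side of the knob (more than 30 mm from its axis) are plain
- screw_top (a point): centre of the top of the captive screw-knob: a knurled steel cylinder of 32 mm diameter and 26 mm height with a dark driver slot across its top, on an upright axis through the shut cover, 35 mm in front of the box's centre (90 mm from the hinge line). With the cover shut and the knob sprung up, its top is 88.6 mm above the worktop and its underside 12.6 mm above the cover; home, it stands 11 mm lower. The point's z is the axis.
- screw_press (a joint): how far the knob stands below its sprung-up height, m: 0 = up, 0.0116 = hard down. Spring force 2.5 N at 0, 7 N at 0.011. Away from the thread starts a pushed knob is blocked at about 0.001; at a thread start it goes down freely. It must be pushed past 0.0085 to get under the thread; under the thread, turning draws it on to 0.011, and it stays down when let go.
- screw_turn (a joint): turn of the knob, rad, growing clockwise seen from above. It spins freely when up. At 0 (and every half turn) the slot points at the two dark lines on the cover (along the box's y) and the pins of the screw stand over the two thread starts; these are open for about 0.2 rad either way. From there the pushed knob turns clockwise under the thread: caught (it stays down when let go) from about 0.6, home at its stop at about 1.77. It starts 0.2 to 0.8 rad before 0.
- sensor_head: loose round black photodiode head, 44 x 57 x 23 mm, lying behind the box; origin at the centre of its underside
- bnc_adapter: loose grey metal coaxial adapter, 22 x 56 x 20 mm, lying at the left of the box; origin at the centre of its underside
- black_cap: loose round black dust cap, 48 mm diameter, 15 mm high, lying in front of the box; origin at the centre of its underside
- m6_screw: loose steel cap screw lying on its side, 10 x 23 x 11 mm, in front of the box at the right; origin at the centre of its underside

How it is judged (in metres and radians):
At the end, for the whole second after the job is handed in: the cover is shut (within 0.02 rad) and the knob, let go, stays screwed down at least 10 mm of its 11 mm (value of joint cover below 0.02 rad and value of joint screw_press above 0.01 m); the robot touches nothing.
It fails at once if a thing lying round the box is pushed away (more than 25 mm) (distance of any of sensor_head, bnc_adapter, black_cap, m6_screw from where it was at the start of the episode above 0.025 m).
It also fails if it takes over 54 s, if anything falls off the work surface, if the arm or the gripper's body presses on something with over 40 N, if the wrist force passes 120 N, or if a joint passes its speed limit or range.

## Working session

There is one attempt and no reset: what is moved stays moved. The work goes in short steps, Python scripts to look and compute and a tool call to move; the robot and the scene stay as the last step left them, time stands still between calls to the robot, and variables do not carry over. Pictures are saved under pics/ and viewed, about 8 in all and at most 12, crops included, and the job is handed in when it is done.

Besides the shell and the picture viewer there is one more tool, called after "Request:" by a JSON object that holds its "api" and its "payload". carry_out: Moves the arm, as the interface text tells. Its arguments: {"type":"object","properties":{"targets":{"type":"array","items":{"type":"object","properties":{"dx":{"type":"number"},"dy":{"type":"number"},"dz":{"type":"number"},"wx":{"type":"number"},"wy":{"type":"number"},"wz":{"type":"number"},"claw":{"type":"number"}}}},"grip_force":{"type":"number"}},"required":["targets"]}

```bash
mkdir -p pics; ls; cat > h.py <<'E'
from cell import *
import numpy as np, cv2
def snap(n,f):
    im=get_image(n); cv2.imwrite('pics/'+f,im['pixels'][:,:,::-1].copy()); return im
def K(im):
    f=200/np.tan(np.radians(im['fovy'])/2); return f
def ray(im,u,v):
    f=K(im); d=np.array([(u-im['cx'])/f,(v-im['cy'])/f]); s=d.copy()
    for _ in range(20): s=d/(1+im['k1']*(s@s))
    R=np.array(im['R']);t=np.array(im['t'])
    return -R.T@t, R.T@np.array([s[0],s[1],1.])
def onz(im,u,v,z):
    c,d=ray(im,u,v); return c+d*(z-c[2])/d[2]
def proj(im,X):
    p=np.array(im['R'])@np.array(X,float)+np.array(im['t']); s=p[:2]/p[2]; s=s*(1+im['k1']*(s@s)); return s*K(im)+[im['cx'],im['cy']]
def tri(a,pa,b,pb):
    c1,d1=ray(a,*pa);c2,d2=ray(b,*pb)
    A=np.stack([d1,-d2],1); x=np.linalg.lstsq(A,c2-c1,rcond=None)[0]
    p,q=c1+d1*x[0],c2+d2*x[1]; return (p+q)/2,np.linalg.norm(p-q)
E
python3 - <<'E'
from h import *
import pickle
a=snap('scene','s0.png');b=snap('top','t0.png')
pickle.dump((a,b),open('i0.pkl','wb'))
for i in(a,b): print(i['fovy'],i['cx'],i['cy'],i['k1'],-np.array(i['R']).T@i['t'],np.array(i['R'])[2])
print(read_state())
E
```

```text
pics
48.10083700432082 313.45440618037327 196.8877973409981 0.023157897149221982 [197.90602757 858.57894205 652.12533832] [ 0.3816047  -0.66085116 -0.64626124]
45.57496062623312 320.5898752923585 198.22775594330687 -0.08245460141314923 [363.82170717 281.97661713 932.49390994] [ 0.16058968  0.01351315 -0.98692875]
{'clock': 0.1, 'joint_positions': array([-8.05824951e+01,  7.51187788e+00,  8.53241545e+01,  8.97502433e-04,
        8.72620369e+01, -4.89335130e+00]), 'qd': array([-0.01893482, -0.02080288, -0.0442479 ,  0.1185365 , -0.01186499,
       -0.08855889]), 'effort': array([-1.35112405e-04, -5.70951641e+01, -5.01942229e+01, -2.42317656e-04,
        7.98809517e-03,  2.23663920e-05]), 'tcp_pos': array([ 148.25069473, -580.8740681 ,  230.32721826]), 'tool_rot': array([-9.00976354e+01,  9.25856769e-03, -1.65689195e+02]), 'wrist_force': array([1.26661765, 0.63589452, 0.50410129]), 'moment': array([ 0.00640433, -0.02855402, -0.02369288]), 'width': 1.0042984572493336}
```

View pics/s0.png

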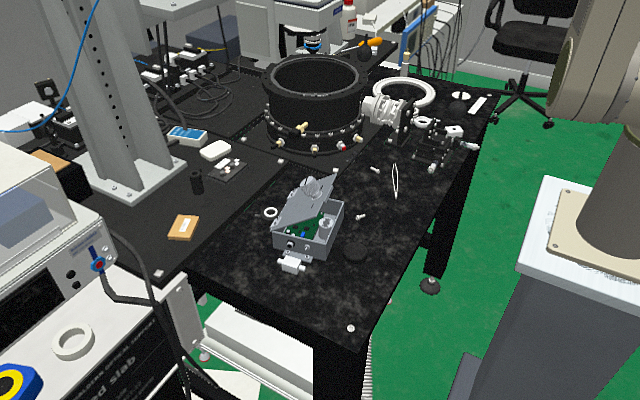

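View pics/t0.png

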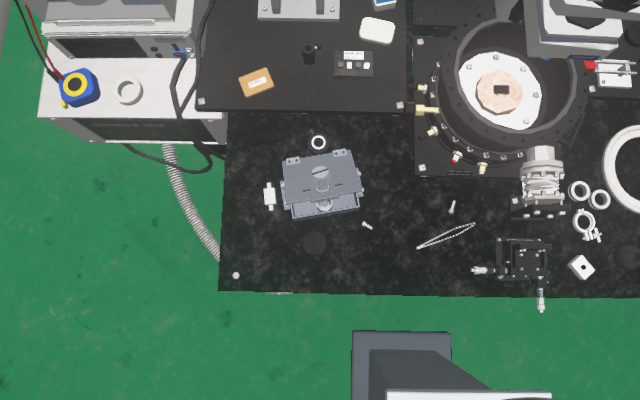

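The box is at about (320,190) in the top view and (308,225) in the scene view. Its cover is about half open, and the knob is on the cover at roughly (320,172) in the top view. I'll enlarge both views.

```bash
python3 - <<'E'
from h import *
a=cv2.imread('pics/s0.png')[165:275,250:380];b=cv2.imread('pics/t0.png')[130:260,255:385]
a=cv2.resize(a,None,fx=6,fy=5.4545,interpolation=2); 
a=cv2.resize(cv2.imread('pics/s0.png')[170:280,255:375],(654,600),interpolation=2)
b=cv2.resize(cv2.imread('pics/t0.png')[130:250,255:385],(650,600),interpolation=2)
for im,x0,y0,s,n in((a,255,170,5.4545,'sc1'),(b,255,130,5,'tc1')):
    for k in range(0,120,10):
        cv2.putText(im,str(x0+k),(int(k*s),10),0,.35,(0,255,255),1);cv2.putText(im,str(y0+k),(0,int(k*s)+4),0,.35,(0,255,255),1)
        cv2.line(im,(int(k*s),12),(int(k*s),20),(0,255,255),1);cv2.line(im,(24,int(k*s)),(30,int(k*s)),(0,255,255),1)
    cv2.imwrite(f'pics/{n}.png',im)
E
```

```text
(no output)
```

View pics/sc1.png

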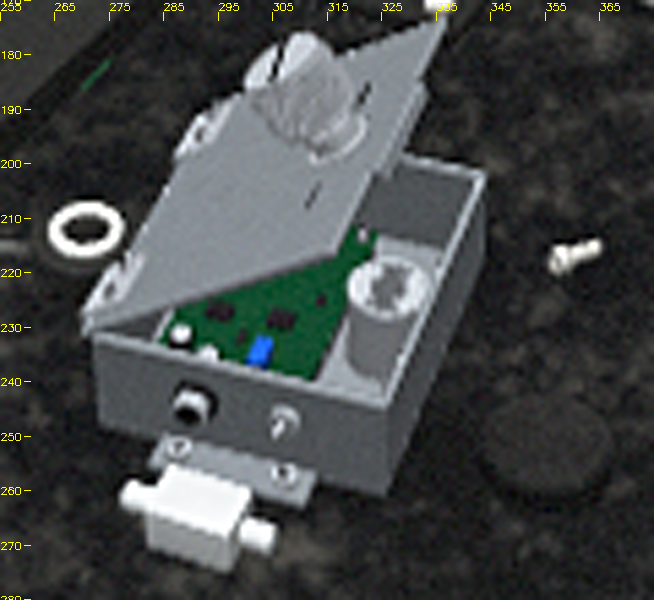

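View pics/tc1.png

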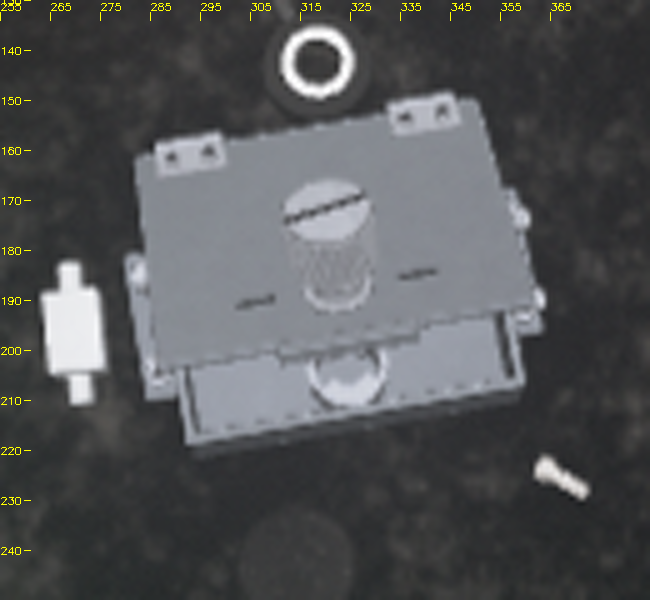

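```bash
python3 - <<'E'
from h import *
import pickle
a,b=pickle.load(open('i0.pkl','rb'))
s=lambda x,y:(255+x/5.4545-.4,170+y/5.4545-.4)
t=lambda x,y:(255+x/5-.4,130+y/5-.4)
P={}
for n,ps,pt in [('FL',s(386,402),t(190,440)),('FR',s(484,175),t(522,382)),('post',s(390,287),t(347,372)),('cL',s(340,252),t(157,370)),('cR',s(447,15),t(538,305)),('knobtop',s(292,68),t(326,210)),('hL',s(85,328),t(137,157))
 ,('L1o',s(306,208),t(237,303)),('L1i',s(320,185),t(275,297)),('L2i',s(358,108),t(400,276)),('L2o',s(370,84),t(437,270)),('kbase',s(335,140),t(337,290))]:
    p,g=tri(a,ps,b,pt); P[n]=p; print(n,p.round(1),round(g,1))
print('onz46',onz(b,*t(190,440),46),onz(b,*t(522,382),46),onz(a,*s(386,402),46),onz(a,*s(484,175),46))
d=P['FR']-P['FL']; print('len',np.linalg.norm(d),'yaw of -y',np.degrees(np.arctan2(d[1],d[0])))
d=P['cR']-P['cL']; print('clen',np.linalg.norm(d),np.degrees(np.arctan2(d[1],d[0])))
for n,z,p in [('bnc',10,t(72,332)),('cap',15,t(296,555)),('m6',5,t(562,478)),('head',15,t(318,63))]: print(n,onz(b,*p,z).round(1))
# slot ends on the top plane of knob
E
```

```text
FL [469.3 345.4  47.9] 1.1
FR [494.8 221.4  46.2] 0.4
post [498.4 287.6  40.3] 0.6
cL [484.5 352.5 116.3] 2.6
cR [512.5 221.1 115. ] 1.1
knobtop [538.  294.5 131.7] 5.2
hL [576.8 369.1  50.7] 1.3
L1o [511.8 326.4 102.9] 1.3
L1i [514.3 313.  102. ] 1.6
L2i [523.6 269.  101. ] 0.7
L2o [525.9 255.9 101.9] 0.6
kbase [518.6 291.6 104.3] 1.9
onz46 [470.00824145 345.68437304  46.        ] [494.97454992 221.4943562   46.        ] [469.61521228 343.6035995   46.        ] [494.67561246 221.1607117   46.        ]
len 126.51930763756924 yaw of -y -78.38048415907947
clen 134.31601876037766 -77.95703639571316
bnc [516.  396.3  10. ]
cap [430.1 305.5  15. ]
m6 [463.5 202.6   5. ]
head [626.1 302.2  15. ]
```

Measured: box centre is about (536,295) and its yaw about 11.8°. The cover is open about 35° and the knob axis is at about (501,287). The front wall comes out at 127 mm (130 given) and the cover at 134 mm, so the sizes agree. I'll move over to it now.

Request:
{"api": "carry_out", "payload": {"targets": [{"dx": 332,"dy": 331,"dz": 99,"wz": 1.5,"claw": 1},{"dx": 332,"dy": 331,"dz": 99,"wz": 1.5,"claw": 1},{"dx": 332,"dy": 331,"dz": 99,"wz": 1.5,"claw": 1},{"dx": 332,"dy": 331,"dz": 99,"wz": 1.5,"claw": 1},{"dx": 332,"dy": 331,"dz": 99,"wz": 1.5,"claw": 1},{"dx": 332,"dy": 331,"dz": 99,"wz": 1.5,"claw": 1},{"dx": 332,"dy": 331,"dz": 99,"wz": 1.5,"claw": 1},{"dx": 332,"dy": 331,"dz": 99,"wz": 1.5,"claw": 1},{"dx": 332,"dy": 331,"dz": 99,"wz": 1.5,"claw": 1},{"dx": 332,"dy": 331,"dz": 99,"wz": 1.5,"claw": 1},{"dx": 302,"dy": 781,"dz": 99,"wz": 2.9,"claw": 1},{"dx": 302,"dy": 781,"dz": 99,"wz": 2.9,"claw": 1},{"dx": 302,"dy": 781,"dz": 99,"wz": 2.9,"claw": 1},{"dx": 302,"dy": 781,"dz": 99,"wz": 2.9,"claw": 1},{"dx": 302,"dy": 781,"dz": 99,"wz": 2.9,"claw": 1},{"dx": 302,"dy": 781,"dz": 99,"wz": 2.9,"claw": 1},{"dx": 302,"dy": 781,"dz": 99,"wz": 2.9,"claw": 1},{"dx": 302,"dy": 781,"dz": 99,"wz": 2.9,"claw": 1},{"dx": 302,"dy": 781,"dz": 99,"wz": 2.9,"claw": 1},{"dx": 302,"dy": 781,"dz": 99,"wz": 2.9,"claw": 1}]}}

```text
$.targets[0]: bad value
```

Request:
{"api": "carry_out", "payload": {"targets": [{"dx": 332,"dy": 331,"dz": 99,"wx": 0,"wy": 0,"wz": 1.5,"claw": 1},{"dx": 332,"dy": 331,"dz": 99,"wx": 0,"wy": 0,"wz": 1.5,"claw": 1},{"dx": 332,"dy": 331,"dz": 99,"wx": 0,"wy": 0,"wz": 1.5,"claw": 1},{"dx": 332,"dy": 331,"dz": 99,"wx": 0,"wy": 0,"wz": 1.5,"claw": 1},{"dx": 332,"dy": 331,"dz": 99,"wx": 0,"wy": 0,"wz": 1.5,"claw": 1},{"dx": 332,"dy": 331,"dz": 99,"wx": 0,"wy": 0,"wz": 1.5,"claw": 1},{"dx": 332,"dy": 331,"dz": 99,"wx": 0,"wy": 0,"wz": 1.5,"claw": 1},{"dx": 332,"dy": 331,"dz": 99,"wx": 0,"wy": 0,"wz": 1.5,"claw": 1},{"dx": 332,"dy": 331,"dz": 99,"wx": 0,"wy": 0,"wz": 1.5,"claw": 1},{"dx": 332,"dy": 331,"dz": 99,"wx": 0,"wy": 0,"wz": 1.5,"claw": 1},{"dx": 302,"dy": 781,"dz": 99,"wx": 0,"wy": 0,"wz": 2.9,"claw": 1},{"dx": 302,"dy": 781,"dz": 99,"wx": 0,"wy": 0,"wz": 2.9,"claw": 1},{"dx": 302,"dy": 781,"dz": 99,"wx": 0,"wy": 0,"wz": 2.9,"claw": 1},{"dx": 302,"dy": 781,"dz": 99,"wx": 0,"wy": 0,"wz": 2.9,"claw": 1},{"dx": 302,"dy": 781,"dz": 99,"wx": 0,"wy": 0,"wz": 2.9,"claw": 1},{"dx": 302,"dy": 781,"dz": 99,"wx": 0,"wy": 0,"wz": 2.9,"claw": 1},{"dx": 302,"dy": 781,"dz": 99,"wx": 0,"wy": 0,"wz": 2.9,"claw": 1},{"dx": 302,"dy": 781,"dz": 99,"wx": 0,"wy": 0,"wz": 2.9,"claw": 1},{"dx": 302,"dy": 781,"dz": 99,"wx": 0,"wy": 0,"wz": 2.9,"claw": 1},{"dx": 302,"dy": 781,"dz": 99,"wx": 0,"wy": 0,"wz": 2.9,"claw": 1}]}}

```text
clock: 2.1
tcp_pos: [448.6, 205.0, 329.6]
tool_rot: [-89.9, 0.1, 1.2]
wrist_force: [0.4, -1.4, -0.2]
width: 0.999
```

Request:
{"api": "carry_out", "payload": {"targets": [{"dx": 57,"dy": 89,"dz": 0,"wx": 0,"wy": 0,"wz": 0.198,"claw": 1},{"dx": 57,"dy": 89,"dz": 0,"wx": 0,"wy": 0,"wz": 0.198,"claw": 1},{"dx": 57,"dy": 89,"dz": 0,"wx": 0,"wy": 0,"wz": 0.198,"claw": 1},{"dx": 57,"dy": 89,"dz": -50,"wx": 0,"wy": 0,"wz": 0.198,"claw": 1},{"dx": 57,"dy": 89,"dz": -100,"wx": 0,"wy": 0,"wz": 0.198,"claw": 1},{"dx": 57,"dy": 89,"dz": -150,"wx": 0,"wy": 0,"wz": 0.198,"claw": 1},{"dx": 57,"dy": 89,"dz": -200,"wx": 0,"wy": 0,"wz": 0.198,"claw": 1},{"dx": 57,"dy": 89,"dz": -200,"wx": 0,"wy": 0,"wz": 0.198,"claw": 1}]}}

```text
clock: 2.9
tcp_pos: [501.5, 285.6, 121.5]
tool_rot: [-90.2, 0.9, 11.8]
wrist_force: [-0.6, -1.1, -0.0]
width: 0.999
```

```bash
python3 - <<'E'
from h import *
a=snap('scene','s1.png');b=snap('top','t1.png')
A=cv2.resize(cv2.imread('pics/s1.png')[150:270,255:375],(480,480),interpolation=2)
B=cv2.resize(cv2.imread('pics/t1.png')[120:240,255:335],(320,480),interpolation=2)
cv2.imwrite('pics/c1.png',np.hstack([A,B])); r=read_state(); print(r['tcp_pos'],r['tool_rot'],r['joint_positions'],r['wrist_force'])
E
```

```text
[506.71833981 288.09542601 130.47560638] [-90.03372686   0.12602878  11.79396814] [ 2.45843518e+01  8.90916675e+00  9.44143092e+01 -5.12439665e-03
  7.68068923e+01 -7.72084782e+01] [1.2092598  0.45647104 1.89522162]
```

View pics/c1.png

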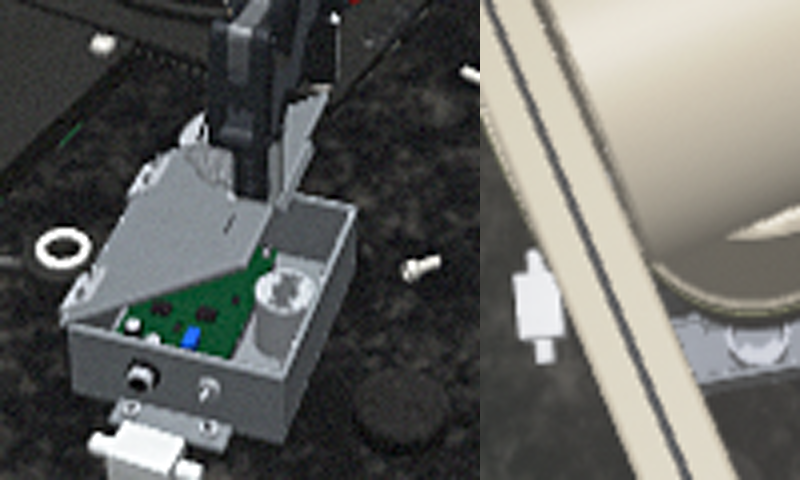

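The fingers straddle the knob and stand over the plain strips by the free edge, with clearance. Next I'll follow the cover down along its arc.

Request:
{"api": "carry_out", "payload": {"targets": [{"dx": 0,"dy": 0,"dz": -17,"wx": 0,"wy": 0,"wz": 0,"claw": 1},{"dx": 0,"dy": 0,"dz": -33,"wx": 0,"wy": 0,"wz": 0,"claw": 1},{"dx": -5,"dy": -1,"dz": -41,"wx": 0,"wy": 0,"wz": 0,"claw": 1},{"dx": -10,"dy": -2,"dz": -49,"wx": 0,"wy": 0,"wz": 0,"claw": 1},{"dx": -14,"dy": -3,"dz": -57,"wx": 0,"wy": 0,"wz": 0,"claw": 1},{"dx": -17,"dy": -3.5,"dz": -66,"wx": 0,"wy": 0,"wz": 0,"claw": 1},{"dx": -19,"dy": -4,"dz": -75,"wx": 0,"wy": 0,"wz": 0,"claw": 1},{"dx": -20.5,"dy": -4.3,"dz": -84,"wx": 0,"wy": 0,"wz": 0,"claw": 1},{"dx": -20.5,"dy": -4.3,"dz": -84,"wx": 0,"wy": 0,"wz": 0,"claw": 1}]}}

```text
clock: 3.9
tcp_pos: [485.4, 283.7, 44.3]
tool_rot: [-90.0, 0.2, 11.8]
wrist_force: [-0.1, -0.5, 0.7]
width: 1.002
```

```bash
python3 - <<'E'
from h import *
r=read_state(); print(r['tcp_pos'],r['tool_rot'],r['wrist_force'],r['moment'])
E
```

```text
[485.42295181 283.73960398  44.31280224] [-90.04086051   0.17056014  11.82226542] [-0.0666256  -0.53964862  0.69946953] [-0.0354895   0.01643182 -0.02494315]
```

Request:
{"api": "carry_out", "payload": {"targets": [{"dx": -0.5,"dy": 0,"dz": -3,"wx": 0,"wy": 0,"wz": 0,"claw": 1},{"dx": -1,"dy": 0,"dz": -6,"wx": 0,"wy": 0,"wz": 0,"claw": 1},{"dx": -1,"dy": 0,"dz": -8,"wx": 0,"wy": 0,"wz": 0,"claw": 1},{"dx": -1,"dy": 0,"dz": -8,"wx": 0,"wy": 0,"wz": 0,"claw": 1}]}}

```text
clock: 4.3
tcp_pos: [485.8, 284.3, 38.1]
tool_rot: [-90.0, 0.0, 11.8]
wrist_force: [0.1, 0.4, 0.5]
width: 0.996
```

```bash
python3 - <<'E'
from h import *
a=snap('scene','s2.png')
A=cv2.resize(cv2.imread('pics/s2.png')[150:270,255:375],(600,600),interpolation=2)
cv2.imwrite('pics/c2.png',A)
E
```

```text
(no output)
```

View pics/c2.png

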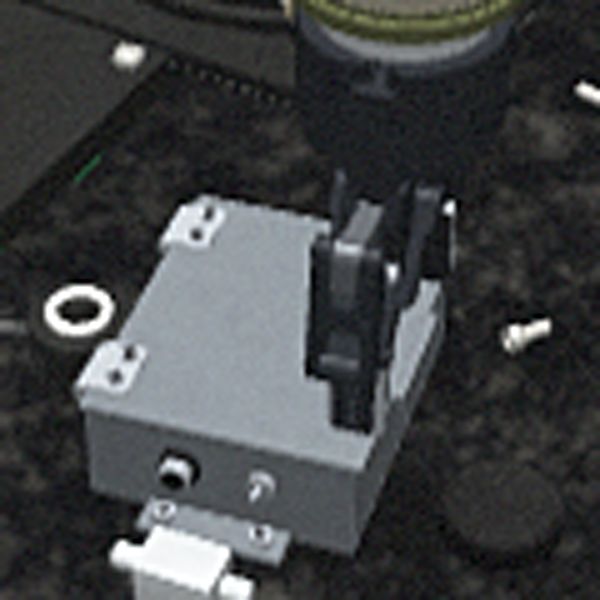

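The cover is down almost flat under the fingertips. I'll press on gently until it meets the wall.

Request:
{"api": "carry_out", "payload": {"targets": [{"dx": 0,"dy": 0,"dz": -1,"wx": 0,"wy": 0,"wz": 0,"claw": 1},{"dx": 0,"dy": 0,"dz": -2,"wx": 0,"wy": 0,"wz": 0,"claw": 1},{"dx": 0,"dy": 0,"dz": -2,"wx": 0,"wy": 0,"wz": 0,"claw": 1}]}}

```text
clock: 4.65
tcp_pos: [486.0, 284.4, 36.8]
tool_rot: [-90.0, -0.0, 11.8]
wrist_force: [-1.2, 0.1, 5.0]
width: 0.999
```

Request:
{"api": "carry_out", "payload": {"targets": [{"dx": 0,"dy": 0,"dz": -1,"wx": 0,"wy": 0,"wz": 0,"claw": 1},{"dx": 0,"dy": 0,"dz": -2,"wx": 0,"wy": 0,"wz": 0,"claw": 1},{"dx": 0,"dy": 0,"dz": -2,"wx": 0,"wy": 0,"wz": 0,"claw": 1}]}}

```text
clock: 4.95
tcp_pos: [486.1, 284.5, 36.5]
tool_rot: [-90.0, -0.0, 11.8]
wrist_force: [-10.7, -4.8, 21.8]
width: 0.996
```

The cover meets the wall at 22 N with the TCP at 36.5. I'll lift off and move aside to look at the shut cover and the slot.

Request:
{"api": "carry_out", "payload": {"targets": [{"dx": 0,"dy": 0,"dz": 45,"wx": 0,"wy": 0,"wz": 0,"claw": 1},{"dx": 0,"dy": 0,"dz": 90,"wx": 0,"wy": 0,"wz": 0,"claw": 1},{"dx": 0,"dy": 0,"dz": 135,"wx": 0,"wy": 0,"wz": 0,"claw": 1},{"dx": -20,"dy": -50,"dz": 165,"wx": 0,"wy": 0,"wz": 0,"claw": 1},{"dx": -30,"dy": -95,"dz": 165,"wx": 0,"wy": 0,"wz": 0,"claw": 1},{"dx": -40,"dy": -140,"dz": 165,"wx": 0,"wy": 0,"wz": 0,"claw": 1},{"dx": -50,"dy": -185,"dz": 165,"wx": 0,"wy": 0,"wz": 0,"claw": 1},{"dx": -50,"dy": -230,"dz": 165,"wx": 0,"wy": 0,"wz": 0,"claw": 1},{"dx": -50,"dy": -230,"dz": 165,"wx": 0,"wy": 0,"wz": 0,"claw": 1}]}}

```text
clock: 5.85
tcp_pos: [435.7, 49.6, 199.5]
tool_rot: [-90.1, -0.0, 11.5]
wrist_force: [0.4, 0.4, -0.3]
width: 0.999
```

```bash
python3 - <<'E'
from h import *
import pickle
a=snap('scene','s3.png');b=snap('top','t3.png'); pickle.dump((a,b),open('i3.pkl','wb'))
A=cv2.resize(cv2.imread('pics/s3.png')[180:280,265:345],(400,500),interpolation=2)
B=cv2.resize(cv2.imread('pics/t3.png')[150:220,280:360-24],(400,500),interpolation=2)
B=cv2.resize(cv2.imread('pics/t3.png')[140:240,280:360],(400,500),interpolation=2)
cv2.imwrite('pics/c3.png',np.hstack([A,B]))
E
```

```text
(no output)
```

View pics/c3.png

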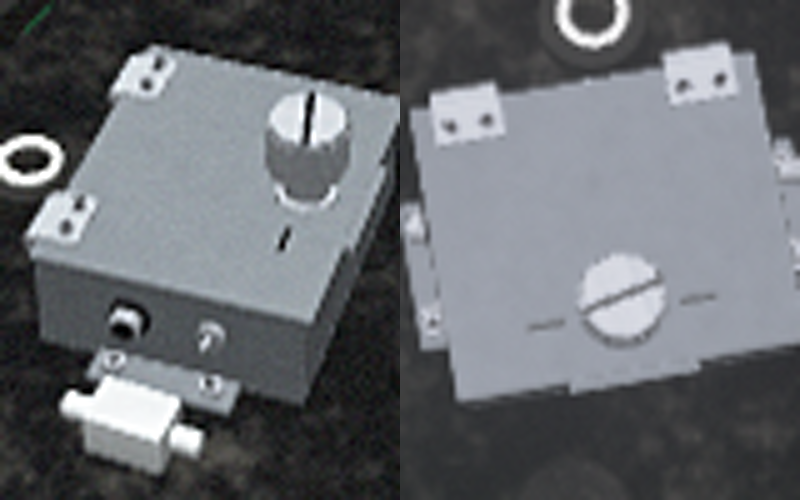

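```bash
python3 - <<'E'
from h import *
import pickle
a,b=pickle.load(open('i3.pkl','rb'))
s=lambda x,y:(265+x/5-.4,180+y/5-.4)
t=lambda x,y:(280+(x-400)/5-.4,140+y/5-.4)
print(tri(a,s(309,119),b,t(622,297)), onz(a,*s(309,119),88.6),onz(b,*t(622,297),88.6))
ang=lambda p,q:np.degrees(np.arctan2(*(q-p)[1::-1]))
print('slot top',ang(onz(b,*t(581,310),88.6),onz(b,*t(663,283),88.6)),'slot scene',ang(onz(a,*s(307,145),88.6),onz(a,*s(312,93),88.6)))
l1,l2=onz(b,*t(546,325),50),onz(b,*t(699,298),50)
print('lines',ang(l1,l2),(l1+l2)/2, ang(onz(a,*s(280,250),50),onz(a,*s(290,228),50)))
E
```

```text
(array([499.52965762, 287.27962978,  89.1858976 ]), np.float64(0.5335147341253811)) [499.57404351 286.63539623  88.6       ] [499.87822778 287.37432085  88.6       ]
slot top -70.19066945492433 slot scene -64.87386518683853
lines -78.5098617755113 [500.60062709 287.28158577  50.        ] -78.32207137641164
```

The cover is shut: the knob top triangulates to z 89.2 (88.6 expected), with its axis at (499.7, 287.2). The slot stands about 8–13° before the lines. Next I'll move over the knob and go down around it.

Request:
{"api": "carry_out", "payload": {"targets": [{"dx": 10,"dy": 48,"dz": 0,"wx": 0,"wy": 0,"wz": 0,"claw": 1},{"dx": 20,"dy": 96,"dz": 0,"wx": 0,"wy": 0,"wz": 0,"claw": 1},{"dx": 35,"dy": 142,"dz": 0,"wx": 0,"wy": 0,"wz": 0,"claw": 1},{"dx": 50,"dy": 188,"dz": 0,"wx": 0,"wy": 0,"wz": 0,"claw": 1},{"dx": 63.9,"dy": 232.9,"dz": 0,"wx": 0,"wy": 0,"wz": 0,"claw": 1},{"dx": 63.9,"dy": 232.9,"dz": 0,"wx": 0,"wy": 0,"wz": 0,"claw": 1},{"dx": 63.9,"dy": 232.9,"dz": -40,"wx": 0,"wy": 0,"wz": 0,"claw": 1},{"dx": 63.9,"dy": 232.9,"dz": -80,"wx": 0,"wy": 0,"wz": 0,"claw": 1},{"dx": 63.9,"dy": 232.9,"dz": -115,"wx": 0,"wy": 0,"wz": 0,"claw": 1},{"dx": 63.9,"dy": 232.9,"dz": -138.3,"wx": 0,"wy": 0,"wz": 0,"claw": 1},{"dx": 63.9,"dy": 232.9,"dz": -138.3,"wx": 0,"wy": 0,"wz": 0,"claw": 1},{"dx": 63.9,"dy": 232.9,"dz": -138.3,"wx": 0,"wy": 0,"wz": 0,"claw": 1}]}}

```text
clock: 7.15
tcp_pos: [499.2, 287.9, 61.2]
tool_rot: [-90.0, 0.0, 11.9]
wrist_force: [0.2, 0.2, 0.1]
width: 0.997
```

Request:
{"api": "carry_out", "payload": {"grip_force": 40, "targets": [{"dx": 0,"dy": 0,"dz": 0,"wx": 0,"wy": 0,"wz": 0,"claw": -1},{"dx": 0,"dy": 0,"dz": 0,"wx": 0,"wy": 0,"wz": 0,"claw": -1},{"dx": 0,"dy": 0,"dz": 0,"wx": 0,"wy": 0,"wz": 0,"claw": -1},{"dx": 0,"dy": 0,"dz": 0,"wx": 0,"wy": 0,"wz": 0,"claw": -1},{"dx": 0,"dy": 0,"dz": 0,"wx": 0,"wy": 0,"wz": 0,"claw": -1},{"dx": 0,"dy": 0,"dz": 0,"wx": 0,"wy": 0,"wz": 0,"claw": -1},{"dx": 0,"dy": 0,"dz": 0,"wx": 0,"wy": 0,"wz": 0,"claw": -1},{"dx": 0,"dy": 0,"dz": 0,"wx": 0,"wy": 0,"wz": 0,"claw": -1}]}}

```text
clock: 7.95
tcp_pos: [500.6, 286.6, 61.6]
tool_rot: [-90.0, -0.1, 11.8]
wrist_force: [1.8, -5.4, 2.3]
width: 0.358
```

```bash
python3 - <<'E'
from h import *
r=read_state()
for k in('clock','tcp_pos','tool_rot','wrist_force','moment','width'):print(k,r[k])
E
```

```text
clock 7.95
tcp_pos [500.59917193 286.64440393  61.6090515 ]
tool_rot [-9.00452396e+01 -7.52484458e-02  1.17887507e+01]
wrist_force [ 1.8328258  -5.43785906  2.30224016]
moment [-6.43668656e-01 -3.21558726e-01  3.18811309e-04]
width 0.3580002760580335
```

Request:
{"api": "carry_out", "payload": {"targets": [{"dx": 0.1,"dy": -0.5,"dz": 0,"wx": 0,"wy": 0,"wz": -0.1,"claw": -1},{"dx": 0.1,"dy": -0.5,"dz": 0,"wx": 0,"wy": 0,"wz": -0.2,"claw": -1},{"dx": 0.1,"dy": -0.5,"dz": 0,"wx": 0,"wy": 0,"wz": -0.2,"claw": -1},{"dx": 0.1,"dy": -0.5,"dz": -2,"wx": 0,"wy": 0,"wz": -0.2,"claw": -1},{"dx": 0.1,"dy": -0.5,"dz": -3,"wx": 0,"wy": 0,"wz": -0.2,"claw": -1},{"dx": 0.1,"dy": -0.5,"dz": -3,"wx": 0,"wy": 0,"wz": -0.2,"claw": -1},{"dx": 0.1,"dy": -0.5,"dz": -3,"wx": 0,"wy": 0,"wz": -0.2,"claw": -1}]}}

```text
clock: 8.65
tcp_pos: [500.6, 286.6, 58.4]
tool_rot: [-90.0, -0.1, 0.5]
wrist_force: [3.8, -4.7, 4.5]
width: 0.36
```

The knob went down 3 mm at 4.5 N, which is spring force only, so it isn't blocked: it sits over the thread start. I'll push further.

Request:
{"api": "carry_out", "payload": {"targets": [{"dx": 0,"dy": -0.3,"dz": -2,"wx": 0,"wy": 0,"wz": 0,"claw": -1},{"dx": 0,"dy": -0.3,"dz": -4,"wx": 0,"wy": 0,"wz": 0,"claw": -1},{"dx": 0,"dy": -0.3,"dz": -6,"wx": 0,"wy": 0,"wz": 0,"claw": -1},{"dx": 0,"dy": -0.3,"dz": -7.2,"wx": 0,"wy": 0,"wz": 0,"claw": -1},{"dx": 0,"dy": -0.3,"dz": -7.2,"wx": 0,"wy": 0,"wz": 0,"claw": -1},{"dx": 0,"dy": -0.3,"dz": -7.2,"wx": 0,"wy": 0,"wz": 0,"claw": -1}]}}

```text
clock: 9.25
tcp_pos: [500.6, 286.6, 51.4]
tool_rot: [-90.0, -0.1, 0.4]
wrist_force: [3.3, -4.1, 7.8]
width: 0.358
```

Down 10.2 mm at 7.8 N, which again matches the spring. Now I'll turn it clockwise under the thread.

Request:
{"api": "carry_out", "payload": {"targets": [{"dx": 0,"dy": 0,"dz": -0.2,"wx": 0,"wy": 0,"wz": -0.12,"claw": -1},{"dx": 0,"dy": 0,"dz": -0.3,"wx": 0,"wy": 0,"wz": -0.24,"claw": -1},{"dx": 0,"dy": 0,"dz": -0.4,"wx": 0,"wy": 0,"wz": -0.36,"claw": -1},{"dx": 0,"dy": 0,"dz": -0.5,"wx": 0,"wy": 0,"wz": -0.48,"claw": -1},{"dx": 0,"dy": 0,"dz": -0.6,"wx": 0,"wy": 0,"wz": -0.6,"claw": -1},{"dx": 0,"dy": 0,"dz": -0.6,"wx": 0,"wy": 0,"wz": -0.72,"claw": -1},{"dx": 0,"dy": 0,"dz": -0.6,"wx": 0,"wy": 0,"wz": -0.84,"claw": -1},{"dx": 0,"dy": 0,"dz": -0.6,"wx": 0,"wy": 0,"wz": -0.96,"claw": -1},{"dx": 0,"dy": 0,"dz": -0.6,"wx": 0,"wy": 0,"wz": -0.96,"claw": -1}]}}

```text
clock: 10.15
tcp_pos: [500.8, 286.5, 51.2]
tool_rot: [-89.9, -0.1, -54.8]
wrist_force: [1.5, -5.3, 9.4]
width: 0.356
```

```bash
python3 - <<'E'
from h import *
r=read_state()
for k in('clock','tcp_pos','tool_rot','wrist_force','moment','width','joint_positions'):print(k,r[k])
E
```

```text
clock 10.15
tcp_pos [500.81525342 286.45053069  51.15901882]
tool_rot [-8.99035208e+01 -5.41263254e-02 -5.48276660e+01]
wrist_force [ 1.49128792 -5.3380582   9.36589894]
moment [-0.78714732 -0.45406841 -0.00192276]
width 0.3558867428703643
joint_positions [ 2.46995681e+01  1.29366090e+01  9.87658246e+01 -3.84384011e-02
  6.81928603e+01 -1.04585649e+01]
```

Request:
{"api": "carry_out", "payload": {"targets": [{"dx": 0,"dy": 0,"dz": 0,"wx": 0,"wy": 0,"wz": -0.12,"claw": -1},{"dx": 0,"dy": 0,"dz": 0,"wx": 0,"wy": 0,"wz": -0.24,"claw": -1},{"dx": 0,"dy": 0,"dz": 0,"wx": 0,"wy": 0,"wz": -0.36,"claw": -1},{"dx": 0,"dy": 0,"dz": 0,"wx": 0,"wy": 0,"wz": -0.48,"claw": -1},{"dx": 0,"dy": 0,"dz": 0,"wx": 0,"wy": 0,"wz": -0.6,"claw": -1},{"dx": 0,"dy": 0,"dz": 0,"wx": 0,"wy": 0,"wz": -0.7,"claw": -1},{"dx": 0,"dy": 0,"dz": 0,"wx": 0,"wy": 0,"wz": -0.7,"claw": -1}]}}

```text
clock: 10.85
tcp_pos: [500.8, 286.3, 51.2]
tool_rot: [-89.9, 0.0, -94.9]
wrist_force: [0.6, -6.6, 9.2]
width: 0.361
```

```bash
python3 - <<'E'
from h import *
r=read_state()
for k in('clock','tcp_pos','tool_rot','wrist_force','moment','width'):print(k,r[k])
E
```

```text
clock 10.85
tcp_pos [500.82189076 286.3181583   51.1687895 ]
tool_rot [-8.98896940e+01  4.98129729e-03 -9.48939254e+01]
wrist_force [ 0.63131894 -6.60332271  9.15353866]
moment [-0.98878834 -0.51434407  0.00464145]
width 0.36146532855319496
```

Request:
{"api": "carry_out", "payload": {"targets": [{"dx": 0,"dy": 0,"dz": -0.4,"wx": 0,"wy": 0,"wz": -0.06,"claw": -1},{"dx": 0,"dy": 0,"dz": -0.8,"wx": 0,"wy": 0,"wz": -0.12,"claw": -1},{"dx": 0,"dy": 0,"dz": -0.8,"wx": 0,"wy": 0,"wz": -0.18,"claw": -1},{"dx": 0,"dy": 0,"dz": -0.8,"wx": 0,"wy": 0,"wz": -0.24,"claw": -1},{"dx": 0,"dy": 0,"dz": -0.8,"wx": 0,"wy": 0,"wz": -0.24,"claw": -1}]}}

```text
clock: 11.35
tcp_pos: [500.9, 286.3, 51.0]
tool_rot: [-89.9, 0.0, -108.5]
wrist_force: [-0.2, -7.6, 15.5]
width: 0.359
```

```bash
python3 - <<'E'
from h import *
r=read_state()
for k in('clock','tcp_pos','tool_rot','wrist_force','moment','width'):print(k,r[k])
E
```

```text
clock 11.35
tcp_pos [500.85826444 286.28111491  50.98798934]
tool_rot [-8.98889091e+01  2.46118078e-02 -1.08549743e+02]
wrist_force [-0.15896782 -7.5584724  15.51874384]
moment [-1.29754438 -0.03315493  0.04718997]
width 0.35941173562752105
```

Request:
{"api": "carry_out", "payload": {"targets": [{"dx": 0,"dy": 0,"dz": 0,"wx": 0,"wy": 0,"wz": -0.08,"claw": -1},{"dx": 0,"dy": 0,"dz": 0,"wx": 0,"wy": 0,"wz": -0.16,"claw": -1},{"dx": 0,"dy": 0,"dz": 0,"wx": 0,"wy": 0,"wz": -0.16,"claw": -1}]}}

```text
clock: 11.65
tcp_pos: [501.1, 286.8, 51.1]
tool_rot: [-89.9, 0.1, -117.7]
wrist_force: [-0.8, -3.4, 13.9]
width: 0.359
```

```bash
python3 - <<'E'
from h import *
r=read_state()
for k in('clock','tcp_pos','tool_rot','wrist_force','moment','width'):print(k,r[k])
E
```

```text
clock 11.65
tcp_pos [501.06257483 286.80887226  51.07565063]
tool_rot [-8.98836160e+01  1.01266150e-01 -1.17721824e+02]
wrist_force [-0.80998834 -3.4205118  13.94685678]
moment [-0.86300005 -0.23315129  0.35996231]
width 0.35937414110532256
```

The twisting moment rose to 0.36 N·m, so the knob is at its stop. I'll let go, lift straight up and look.

Request:
{"api": "carry_out", "payload": {"targets": [{"dx": 0,"dy": 0,"dz": 0.5,"wx": 0,"wy": 0,"wz": 0,"claw": 1},{"dx": 0,"dy": 0,"dz": 1,"wx": 0,"wy": 0,"wz": 0,"claw": 1},{"dx": 0,"dy": 0,"dz": 1,"wx": 0,"wy": 0,"wz": 0,"claw": 1},{"dx": 0,"dy": 0,"dz": 1,"wx": 0,"wy": 0,"wz": 0,"claw": 1},{"dx": 0,"dy": 0,"dz": 1,"wx": 0,"wy": 0,"wz": 0,"claw": 1},{"dx": 0,"dy": 0,"dz": 1,"wx": 0,"wy": 0,"wz": 0,"claw": 1},{"dx": 0,"dy": 0,"dz": 1,"wx": 0,"wy": 0,"wz": 0,"claw": 1},{"dx": 0,"dy": 0,"dz": 1,"wx": 0,"wy": 0,"wz": 0,"claw": 1},{"dx": 0,"dy": 0,"dz": 40,"wx": 0,"wy": 0,"wz": 0,"claw": 1},{"dx": 0,"dy": 0,"dz": 80,"wx": 0,"wy": 0,"wz": 0,"claw": 1},{"dx": 0,"dy": 0,"dz": 120,"wx": 0,"wy": 0,"wz": 0,"claw": 1},{"dx": 0,"dy": 0,"dz": 150,"wx": 0,"wy": 0,"wz": 0,"claw": 1},{"dx": -20,"dy": -48,"dz": 150,"wx": 0,"wy": 0,"wz": 0,"claw": 1},{"dx": -40,"dy": -92,"dz": 150,"wx": 0,"wy": 0,"wz": 0,"claw": 1},{"dx": -50,"dy": -138,"dz": 150,"wx": 0,"wy": 0,"wz": 0,"claw": 1},{"dx": -60,"dy": -184,"dz": 150,"wx": 0,"wy": 0,"wz": 0,"claw": 1},{"dx": -65,"dy": -232,"dz": 150,"wx": 0,"wy": 0,"wz": 0,"claw": 1},{"dx": -65,"dy": -232,"dz": 150,"wx": 0,"wy": 0,"wz": 0,"claw": 1}]}}

```text
clock: 13.45
tcp_pos: [434.4, 49.5, 199.7]
tool_rot: [-89.9, -0.1, -118.0]
wrist_force: [0.5, 0.8, 0.4]
width: 1.002
```

```bash
python3 - <<'E'
from h import *
import pickle
a=snap('scene','s4.png');b=snap('top','t4.png'); pickle.dump((a,b),open('i4.pkl','wb'))
A=cv2.resize(cv2.imread('pics/s4.png')[180:280,265:345],(400,500),interpolation=2)
B=cv2.resize(cv2.imread('pics/t4.png')[140:240,280:360],(400,500),interpolation=2)
cv2.imwrite('pics/c4.png',np.hstack([A,B]))
E
```

```text
(no output)
```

View pics/c4.png

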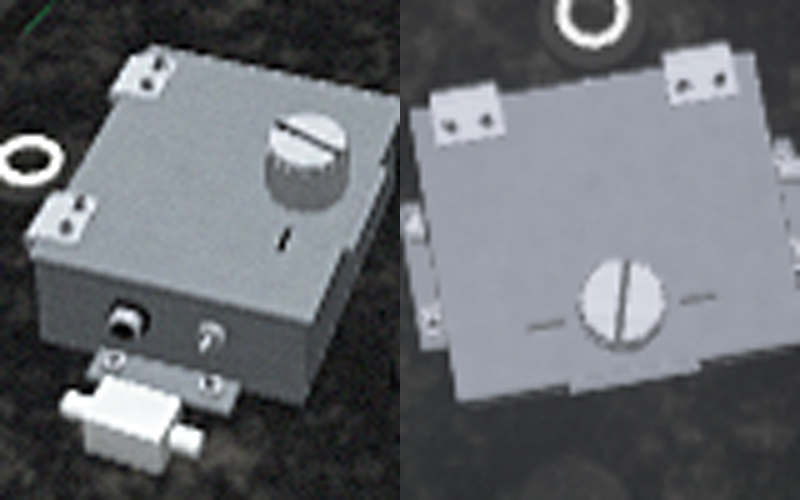

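```bash
python3 - <<'E'
from h import *
import pickle
a,b=pickle.load(open('i4.pkl','rb')); a0,b0=pickle.load(open('i0.pkl','rb'))
s=lambda x,y:(265+x/5-.4,180+y/5-.4)
t=lambda x,y:(280+(x-400)/5-.4,140+y/5-.4)
print(tri(a,s(308,139),b,t(622,300)))
ang=lambda p,q:np.degrees(np.arctan2(*(q-p)[1::-1]))
print('slot top',ang(onz(b,*t(627,262),77.6),onz(b,*t(618,340),77.6)),'scene',ang(onz(a,*s(344,152),77.6),onz(a,*s(275,122),77.6)))
for n,X in [('bnc',(516,396,10)),('cap',(430,305,10)),('m6',(463,203,5)),('head',(626,302,15))]:
    o=[]
    for p,q in((a0,a),(b0,b)):
        u,v=proj(q,X).astype(int); d=np.abs(p['pixels'][v-10:v+10,u-10:u+10].astype(int)-q['pixels'][v-10:v+10,u-10:u+10]).mean(); o.append(round(d,1))
    print(n,o)
E
```

```text
(array([499.93988732, 287.26335376,  78.82129043]), np.float64(0.8639921817502318))
slot top 174.8817433355113 scene -3.6083386928987955
bnc [np.float64(2.2), np.float64(1.9)]
cap [np.float64(4.3), np.float64(2.0)]
m6 [np.float64(6.5), np.float64(3.9)]
head [np.float64(6.6), np.float64(2.4)]
```

The turn past the lines is about 1.85 rad (home is about 1.77) and the top dropped about 10.4 ± 1 mm, so both agree with home. One last check that the loose things haven't moved.

```bash
python3 - <<'E'
from h import *
import pickle
a,b=pickle.load(open('i4.pkl','rb')); a0,b0=pickle.load(open('i0.pkl','rb')); a3,b3=pickle.load(open('i3.pkl','rb'))
for n,X in [('bnc',(516,396,10)),('cap',(430,305,10)),('m6',(463,203,5)),('head',(626,302,15))]:
    for p,q in((a0,a),(b0,b)):
        u,v=proj(q,X).astype(int)
        g=lambda i,r:cv2.GaussianBlur(i['pixels'][v-r:v+r,u-r:u+r].copy(),(3,3),0)
        m=cv2.matchTemplate(g(q,18),g(p,10),cv2.TM_CCOEFF_NORMED);_,c,_,l=cv2.minMaxLoc(m); print(n,l[0]-8,l[1]-8,round(c,2))
# knob-top vertical shift between up and home pictures (scene): bright disc centroid
for im in(a3,a):
    m=cv2.inRange(im['pixels'][195:225,315:340],(195,)*3,(255,)*3); y,x=np.nonzero(m); print(len(y),x.mean(),y.mean(),y.min(),y.max())
print(proj(a,(499.8,287.3,88.6)),proj(a,(499.8,287.3,78.6)),proj(a,(499.8,287.3,77.6)),read_state()['wrist_force'])
E
```

```text
bnc 0 0 1.0
bnc 0 0 1.0
cap 0 0 0.97
cap 0 0 0.98
m6 0 0 0.99
m6 0 0 0.99
head 0 0 0.99
head 0 0 1.0
106 11.122641509433961 9.839622641509434 4 26
87 11.080459770114942 12.471264367816092 8 17
[326.12915781 203.55897548] [326.03383581 207.47023308] [326.02438437 207.85814612] [-0.76014639  0.41534315 -0.40588491]
```

```bash
python3 -c "
from h import *
print(hand_in())"
```

```text
the job is handed in; nothing more can be done
None
```

The cover is shut, and the knob is screwed in to its stop and stayed down after I let go. I handed the job in at about 13.5 s of the 54 s; it reports no verdict.

I pushed the cover down along its arc with the open fingers either side of the knob. It met the wall at about 22 N. I then gripped the knob and turned it to the thread start. From there I pushed it down about 10 mm against only its spring and screwed it in until the twisting moment rose to 0.36 N·m.

Last checks, with the gripper open and the arm clear of the box:
- **Turn:** the slot stands about 1.85 rad past the lines, where home is about 1.77.
- **Knob height:** the top measured 78.8 mm, against 89.2 mm when sprung up. That is a drop of about 10.4 mm, give or take 1 mm. It agrees with 11 mm, but the pictures alone don't prove the required 10 mm.
- **Cover:** before screwing, the sprung-up knob top measured 89.2 mm (88.6 expected), so the cover was shut; the last picture shows it unchanged.
- **Loose things:** none of the four moved by even a pixel in either view.

No check failed.

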